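# Index the sample carousel to its next station

## Task

Index the sample carousel by one station so that the next vial stands under the reader: with a fingertip press the plunger's button right down to free the carousel, carry the carousel round clockwise (seen from above) by one hole, and let the plunger spring up and lock in that next hole. Do not turn backwards or run past that hole. Leave every vial seated in its nest, and the things standing on the bench where they are: nothing is to be picked up.

Things in the scene. Friction and masses are not known exactly. Their poses are not given: they have to be found in the camera images.
- carousel_axis (a point): point on the vertical turning axis of the sample carousel, at the height of the carousel plate's top face, 58 mm above the bench. The carousel is a blue round plate, 194 mm across, over a fixed round base with a steel index ring, 262 mm across and 40 mm high. The ring has a round slot with six holes, 60 degrees apart, in which the plunger locks
- reader_lens (a point): centre of the lens of the fixed reader, 140 mm above the bench and 62 mm from the carousel axis, looking down on one nest: a white camera head, 208 mm high, on a steel column that stands 172 mm from the axis and rises to 217 mm. It is on the side of the carousel away from the plunger
- button_top (a point): centre of the top face of the plunger's push button: flat black rubber disc 30 mm across, 7 mm thick, with a thin orange ring; 116 mm above the bench when up. It stands on a steel housing (24 mm across, top at 92 mm) on an arm of the carousel, 115 mm from the axis, half-way between two nests, on the robot's side, and travels round with the carousel. Its axes do not matter
- plunger (a joint): how far the button is pressed down, m: 0 = up, 0.0115 = stop. Spring, 4 N at first, about 9 N at the stop. At a hole its head blocks turning until it is about 0.0095 down. Let go between holes, the head bears under the index ring and the button stays about 0.009 down; within 2 degrees of a hole the tapered head centres itself and springs up
- carousel (a joint): angle of the carousel on its base, rad, growing clockwise seen from above: 0 at the start (locked in a hole), next hole at 1.047 (60 degrees). It turns with light drag (about 0.06 N m, a little more when turned fast) and stays where it is left. A finger that keeps the rubber button down can carry it, and the carousel with it, round the axis by friction
- vial0_mid (a point): centre of a capped amber glass vial (22 mm across, 40 mm tall, white cap 19 mm across) standing loose in a white nest ring 14 mm high on the carousel, 62 mm from the axis; centre 78 mm and top 98 mm above the bench. At the start it stands under the reader
- vial1_mid (a point): centre of a capped amber glass vial (22 mm across, 40 mm tall, white cap 19 mm across) standing loose in a white nest ring 14 mm high on the carousel, 62 mm from the axis; centre 78 mm and top 98 mm above the bench. It is next in turn for the reader
- vial2_mid (a point): centre of a capped amber glass vial (22 mm across, 40 mm tall, white cap 19 mm across) standing loose in a white nest ring 14 mm high on the carousel, 62 mm from the axis; centre 78 mm and top 98 mm above the bench. One of the other four
- vial3_mid (a point): centre of a capped amber glass vial (22 mm across, 40 mm tall, white cap 19 mm across) standing loose in a white nest ring 14 mm high on the carousel, 62 mm from the axis; centre 78 mm and top 98 mm above the bench. One of the other four
- vial4_mid (a point): centre of a capped amber glass vial (22 mm across, 40 mm tall, white cap 19 mm across) standing loose in a white nest ring 14 mm high on the carousel, 62 mm from the axis; centre 78 mm and top 98 mm above the bench. One of the other four
- vial5_mid (a point): centre of a capped amber glass vial (22 mm across, 40 mm tall, white cap 19 mm across) standing loose in a white nest ring 14 mm high on the carousel, 62 mm from the axis; centre 78 mm and top 98 mm above the bench. One of the other four
- spare_vial_mid (a point): bystander: centre of a loose vial of the same size (40 mm tall, green cap) standing on the bench
- dropper_mid (a point): bystander: centre of a small white dropper bottle, 27 mm across and 75 mm tall, standing on the bench
- cassette_mid (a point): bystander: centre of a flat white test cassette, 70 x 20 x 5 mm, lying on the bench

How it is judged:
On the way, in this order (a step that is already met when the one before it is completed fails the run):
1. the button is pressed down by the fingers while the carousel still stands at its first hole (value of joint plunger above 0.0085 m and contact force between the fingers and plunger above 1 N and value of joint carousel between -0.06 and 0.1 rad), for 0.05 s.
2. the carousel is turned clockwise, between the two holes (value of joint carousel between 0.3 and 0.9 rad), for 0.05 s.
At the end, for the whole second after the job is handed in: the carousel stands locked one hole (60 degrees, within 2 degrees) clockwise of its start and at rest, the button is up (less than 2 mm down), and all six vials sit in their nests (centre height 72 to 84 mm) (value of joint carousel between 1.012 and 1.082 rad and value of joint plunger below 0.002 m and velocity of joint carousel between -0.05 and 0.05 rad/s and height (world z) of vial0_mid between 0.072 and 0.084 m and height (world z) of vial1_mid between 0.072 and 0.084 m and height (world z) of vial2_mid between 0.072 and 0.084 m and height (world z) of vial3_mid between 0.072 and 0.084 m and height (world z) of vial4_mid between 0.072 and 0.084 m and height (world z) of vial5_mid between 0.072 and 0.084 m); the robot touches nothing.
It fails at once if the carousel is turned backwards, more than 6 degrees anticlockwise of its start (value of joint carousel below -0.105 rad).
It fails at once if the carousel runs more than 8 degrees past the next hole (value of joint carousel above 1.187 rad).
It fails at once if a vial is lifted in or out of its nest by more than 10 mm (height (world z) of any of vial0_mid, vial1_mid, vial2_mid, vial3_mid, vial4_mid, vial5_mid above 0.088 m).
It fails at once if a thing on the bench is lifted or shifted by more than 20 mm (distance of any of spare_vial_mid, dropper_mid, cassette_mid from where it was at the start of the episode above 0.02 m).
It also fails if it takes over 42 s, if anything falls off the work surface, if the arm or the gripper's body presses on something with over 40 N, if the wrist force passes 120 N, or if a joint passes its speed limit or range.

## Robot

A 6-joint arm with a two-finger parallel gripper is mounted at the origin on the work surface. World frame = base frame: x ahead of the robot, y to its left, z up, the work surface at z = 0. Lengths are in m, angles in rad, forces in N, time in s.
With the tool pointing down it reaches from about 0.25 to 0.725 m from the base axis. Payload 4 kg.
Tool frame: the origin (TCP) lies midway between the tips of the shut fingers; the grasp point (between the pads) lies bot.pinch_z behind it (bot.pinch_z is the distance from the TCP to the grasp point, in m); z points along the fingers, y is the direction in which the jaws open and shut (so a half turn about z gives the same grasp; the last joint's range is limited). The gripper opens to 85 mm and grips with 20 to 120 N. Pads are 22 mm wide; open, the fingers measure 114 mm over their backs; the gripper's body (76 mm by 85 mm) begins 54 mm behind the grasp point. The pads swing forward as they close: fully open they stand 13 mm farther back than shut.
Start: joints at [1.126, 0.241, 0.005, 1.335, 0, 1.571], TCP at [0.215, 0.451, 0.193] pointing down, gripper open.
Joint ranges: [-2.72, 2.72], [-1.05, 1.87], [-1.09, 1.28], [-1.99, 2.15], [-1.42, 1.44], [-3.14, 3.14]. Speed limits (rad/s): [2.79, 2.79, 3.14, 3.14, 3.14, 3.14].

## Interface

Orientations are given as a unit quaternion [x, y, z, w].
In Python, from workcell import bot gives the robot as it stands. The module is installed in compiled form; this text tells all that it offers.
- The arm moves only by the tool move_arm, never from a script. Its argument "series" is a list that holds one entry, the list of rows, each a list of 7 numbers: the shift along the world's x, y, z in cm, then the turn, a rotation vector about the world's x, y, z in degrees, then the opening, from 0 (shut) to 1 (fully open). A call has exactly 5 rows; each row shifts and turns the pose as measured when the row begins; what a row does not reach is not made up. A row lasts 1/10 s, in which the tool goes at most 50 mm and 8.59 degrees, less where a joint would pass 70% of its speed; a pose out of reach is approached as far as the arm can. A call with a gripper value outside its range is refused whole. The fingers move at their own pace and stop on an object; the grip force is fixed at half the most. Time passes only in rows, so rows that do not move let the fingers close, or fill a call up. It gives the time, the measured TCP pose, the force and the opening at its end, in the units of the state.
- bot.get_obs(): the state, without advancing time (a new reading comes with each control period).
- bot.camera(name): name is "scene" or "top" or "wrist"; returns (picture, depth): 480x640x3 uint8, red, green, blue; 480x640 float32, m along the optical axis (not along the pixel's ray), 0 where there is no reading.
- bot.camera_info(name): a dict with "vfov" (degrees; the focal length in pixels is half the picture's height over the tangent of half this angle, whatever the lens; pixels are square), "cx", "cy" (the principal point, pixels), "cam_to_world" (4x4, takes a point from camera to world coordinates); the wrist camera has in their place "tool_from_camera" (4x4, takes a point from camera to tool coordinates, whose origin is the TCP and whose axes are the flange's). Camera axes: x right, y down, z forward; pixel columns grow to the right and rows downward; lengths in m; the calibration is good to about 2 mm. The wrist camera is an equidistant fisheye: a pixel r from the principal point sees the ray r / f radians off the axis. A picture is of the moment at which its call begins: read the wrist's pose just before it. camera_info takes no time and is no camera call.
- bot.job_done(): hands the job in, once; it reports no verdict.
Trained networks look in the newest picture that a camera, given by its name, has taken for a name from the list of things; names that differ only in an ending like _2 or _b are one class to them, and where a whole thing is asked for, a point or a joint stands for the part that bears it (a point fixed in the world has none). Each returns a list of dicts, best first, with "confidence" (0 to 1); they miss things now and then, are a little off and sometimes report something else, mostly with a low value. They report only what shows in the picture. A call takes as long as a camera call.
- bot.find_in(camera, target): "at" ([x, y, z] in m, in world coordinates, good to about 4 mm: the middle of the surface that is visible of it).
The state is a dict: "clock": time; "joint_pos": joint angles; "joint_vel": joint speeds; "tau": joint torques, N m; "eef_pos": TCP position; "tool_rot": TCP orientation; "ft_force": force on the tool from outside, world axes, zero at the start; "ft_torque": the same for the moment, N m; "grip_width": finger opening in m.
Only numpy, scipy, OpenCV 4.12 (cv2) and the standard library are available. Lean on these libraries where they do the work, as an engineer would, in place of code of your own. Each camera call takes 0.05 s, during which the arm holds its last target.

## Working session

There is one attempt and no reset: what is moved stays moved. The work goes in short steps, Python scripts to look and compute and a tool call to move; the robot and the scene stay as the last step left them, time stands still between calls to the robot, and variables do not carry over. Pictures are saved under pics/ and viewed, and the job is handed in when it is done.

Besides the shell and the picture viewer there is one more tool, called after ">>>" by a JSON object that holds its "op" and its "data", one argument or row to a line. move_arm: Moves the arm, as the interface text tells. Its arguments: {"type":"object","properties":{"series":{"type":"array","items":{"type":"array","items":{"type":"array","items":{"type":"number"}}}}},"required":["series"]}

```bash
mkdir -p pics
cat > h.py <<'E'
import numpy as np, cv2
from workcell import bot
def snap(n,f):
    p,d=bot.camera(n); cv2.imwrite(f'pics/{f}.png',cv2.cvtColor(p,cv2.COLOR_RGB2BGR)); return p,d
def st():
    o=bot.get_obs(); print('t',round(o['clock'],2),'p',np.round(o['eef_pos'],4),'q',np.round(o['tool_rot'],3),'F',np.round(o['ft_force'],1),'g',round(o['grip_width'],4)); return o
E
python3 - <<'E'
from h import *
st()
for c in ['scene','top']:
    snap(c,c+'0')
    for n in ['button_top','carousel_axis','reader_lens','vial0_mid','spare_vial_mid','dropper_mid','cassette_mid']:
        print(c,n,[(np.round(r['at'],4),round(r['confidence'],2)) for r in bot.find_in(c,n)])
print(st()['clock'],bot.pinch_z)
for c in ['scene','top','wrist']:print(bot.camera_info(c))
E
```

```text
t 0.0 p [0.2148 0.4507 0.1925] q [ 0.221  0.975 -0.001 -0.   ] F [ 0.7 -0.8  0.6] g 0.0857
scene button_top [(array([ 0.4661, -0.0024,  0.1173]), 0.51)]
scene carousel_axis [(array([ 0.6476, -0.0055,  0.0503]), 0.76)]
scene reader_lens [(array([ 0.6541, -0.0074,  0.0492]), 0.79)]
scene vial0_mid []
scene spare_vial_mid [(array([ 0.4894, -0.1445,  0.0271]), 0.85)]
scene dropper_mid [(array([0.583 , 0.2313, 0.0374]), 0.57)]
scene cassette_mid [(array([0.7156, 0.2153, 0.0026]), 0.71), (array([0.6178, 0.0759, 0.0945]), 0.6)]
top button_top [(array([ 0.4582, -0.0026,  0.107 ]), 0.67)]
top carousel_axis [(array([0.5765, 0.0206, 0.0552]), 0.97), (array([0.6111, 0.0731, 0.0972]), 0.35)]
top reader_lens [(array([0.5747, 0.0214, 0.055 ]), 0.56)]
top vial0_mid [(array([0.619 , 0.0194, 0.0844]), 0.65), (array([0.5493, 0.0887, 0.0958]), 0.5)]
top spare_vial_mid [(array([ 0.4804, -0.14  ,  0.0411]), 0.61)]
top dropper_mid [(array([0.5682, 0.2322, 0.0468]), 0.53)]
top cassette_mid [(array([0.708 , 0.2149, 0.0058]), 0.69)]
t 0.8 p [0.2151 0.4514 0.1934] q [0.221 0.975 0.    0.   ] F [-0.  -0.8  0.1]
[... 444 characters left out ...]
m_to_world': array([[-0.03758888, -0.97688164,  0.21045034,  0.3690452 ],
       [-0.99928117,  0.03570841, -0.01272973,  0.05826473],
       [ 0.0049206 , -0.21077755, -0.97752167,  0.98380995],
       [ 0.        ,  0.        ,  0.        ,  1.        ]])}
{'vfov': 65.70646984690485, 'cx': 323.58328653813885, 'cy': 239.21495540552635, 'tool_from_camera': array([[ 3.97487832e-04, -9.63815083e-01, -2.66571431e-01,
         6.72171952e-02],
       [ 9.99999881e-01,  3.07253508e-04,  3.80206606e-04,
         2.45354051e-04],
       [-2.84543854e-04, -2.66571550e-01,  9.63815090e-01,
        -1.81133624e-01],
       [ 0.00000000e+00,  0.00000000e+00,  0.00000000e+00,
         1.00000000e+00]])}
```

View pics/top0.png

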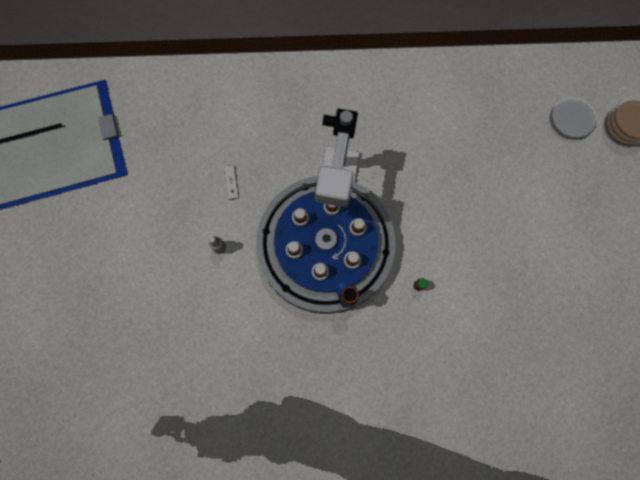

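View pics/scene0.png

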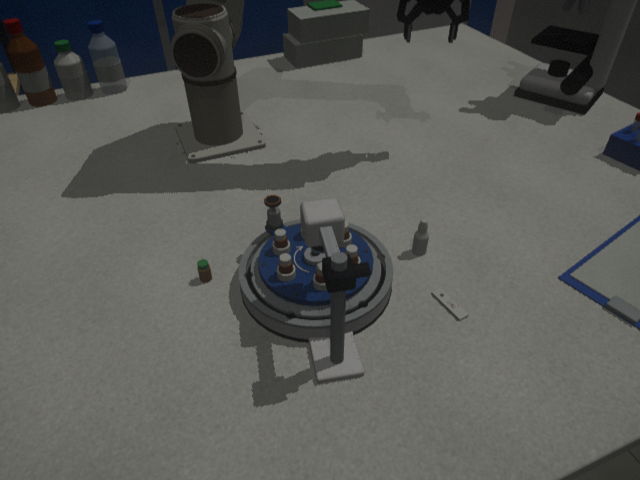

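```bash
cat >> h.py <<'E'
def w2p(c,P):
    i=bot.camera_info(c);f=240/np.tan(np.radians(i['vfov']/2));T=np.linalg.inv(i['cam_to_world'])
    q=T[:3,:3]@np.array(P)+T[:3,3]; return np.array([i['cx']+f*q[0]/q[2],i['cy']+f*q[1]/q[2]])
def p2w(c,u,v,z):
    i=bot.camera_info(c);f=240/np.tan(np.radians(i['vfov']/2));T=i['cam_to_world']
    r=T[:3,:3]@np.array([(u-i['cx'])/f,(v-i['cy'])/f,1]);o=T[:3,3];return o+r*(z-o[2])/r[2]
E
python3 - <<'E'
from h import *
im=cv2.imread('pics/top0.png')
c=im[170:320,250:410]; cv2.imwrite('pics/topcrop.png',cv2.resize(c,None,fx=5,fy=5,interpolation=cv2.INTER_CUBIC)[:600*2,:800])
hsv=cv2.cvtColor(im,cv2.COLOR_BGR2HSV)
m=cv2.inRange(hsv,(105,120,60),(130,255,255)); m[:170]=0;m[320:]=0;m[:,:250]=0;m[:,410:]=0
pts=cv2.findNonZero(m); h=cv2.convexHull(pts); print(cv2.fitEllipse(h))
(e,_,_)=cv2.fitEllipse(h)
print('axis',p2w('top',*e,0.058), 'hub',p2w('top',326,238,.058),'button',p2w('top',349,295,.116))
E
```

```text
((326.21551513671875, 244.2454071044922), (100.71050262451172, 111.49801635742188), 160.15902709960938)
axis [0.56227157 0.0309835  0.058     ] hub [0.57406729 0.03089774 0.058     ] button [ 0.46109524 -0.00223369  0.116     ]
```

View pics/topcrop.png

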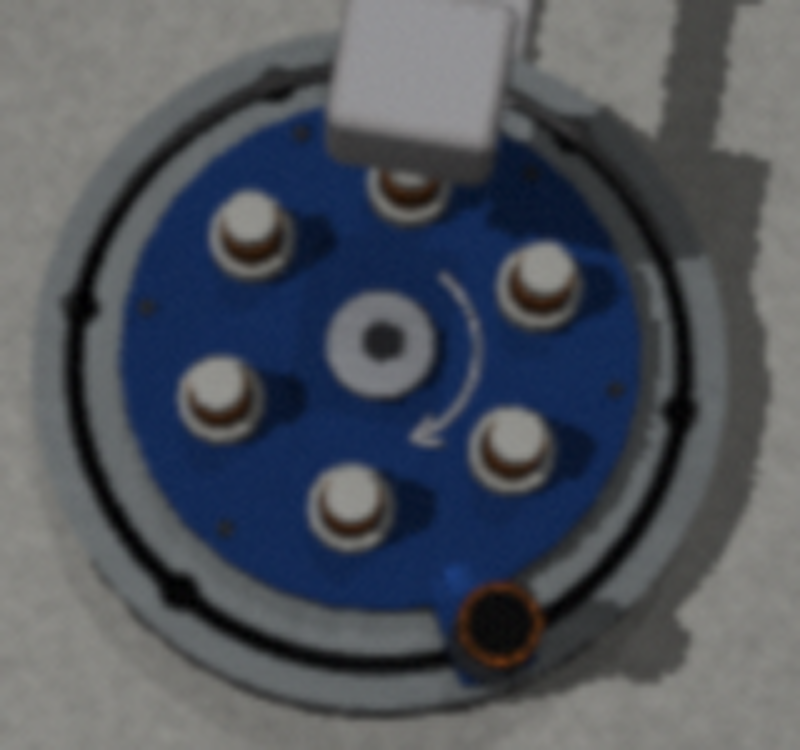

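```bash
python3 - <<'E'
from h import *
from scipy.optimize import least_squares
f=lambda x,y,z:p2w('top',250+(x+.5)/5-.5,170+(y+.5)/5-.5,z)
H=np.array([f(80,307,.04),f(680,410,.04),f(178,592,.04),f(275,83,.04),f(570,140,.04)])[:,:2]
B=f(500,625,.116);hub=f(382,342,.06)
print(H,B,hub)
V=np.array([f(250,213,.098),f(225,380,.098),f(355,492,.098),f(515,435,.098),f(544,268,.098)])[:,:2]
k=[2,5,1,3,4] # hole index cw from button: 178,592 ->1; 80,307->2; 275,83->3; 570,140->4; 680,410->5
k=[2,5,1,3,4]; kv=[1.5,0.5,-0.5,-1.5+6-6,-2.5]
kv=[2.5-0,1.5,0.5,-0.5,-1.5]
def P(p,r,k): a=p[2]-np.radians(60)*np.array(k); return p[:2]+r*np.c_[np.cos(a),np.sin(a)]
res=lambda p:np.r_[(P(p,.115,k)-H).ravel(),(P(p,.062,kv)-V).ravel(),(P(p,.115,[0])-B[:2]).ravel()]
s=least_squares(res,[.57,.03,3.4]);print(s.x,np.degrees(s.x[2]));print(np.round(res(s.x)*1000,1).reshape(-1,2))
print('button',P(s.x,.115,[0,.25,.5,.75,1]))
for c in ['scene','top']: print(c,[np.round(w2p(c,[*P(s.x,.115,[0])[0],.116]),1), np.round(w2p(c,[*s.x[:2],.058]),1)])
E
python3 -c "
import cv2;im=cv2.imread('pics/scene0.png')[170:350,220:410];cv2.imwrite('pics/sc.png',cv2.resize(im,None,fx=3.3,fy=3.3,interpolation=2))"
```

```text
[[ 0.59574453  0.14379128]
 [ 0.54788834 -0.08019785]
 [ 0.48641754  0.10943295]
 [ 0.68163608  0.06736042]
 [ 0.65469458 -0.0449209 ]] [ 0.46173395 -0.00328271  0.116     ] [0.57362438 0.03095686 0.06      ]
[0.57167693 0.03164276 3.4508851 ] 197.7211515915521
[[ 0.4  0.2]
 [-0.7 -0.5]
 [ 0.2 -0.4]
 [-0.4 -0.7]
 [ 2.1 -0.8]
 [-0.7  0.2]
 [-0.7  2.8]
 [-0.8  1.1]
 [-0.1 -1. ]
 [ 0.5 -0.8]
 [ 0.4 -0.1]]
button [[ 0.46213377 -0.00336148]
 [ 0.4568066   0.02618311]
 [ 0.45930765  0.05609977]
 [ 0.46946648  0.08434973]
 [ 0.48659079  0.10900779]]
scene [array([273.5, 199. ]), array([316.7, 257.1])]
top [array([349.6, 294.4]), array([325.6, 239.3])]
```

View pics/sc.png

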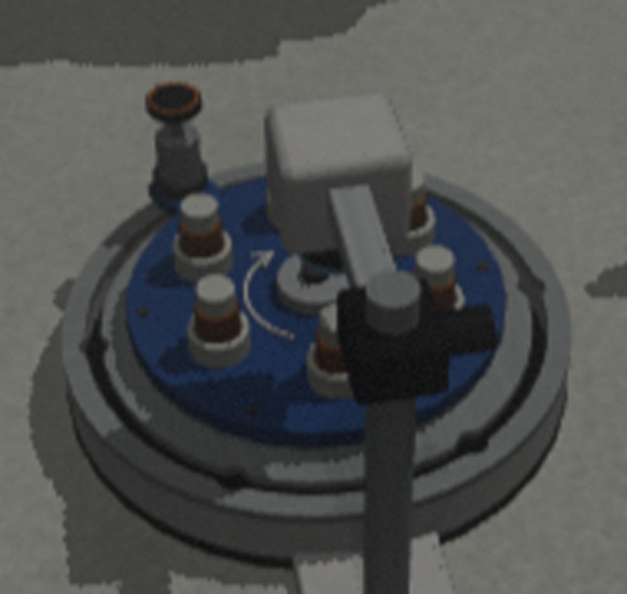

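>>> {"op": "move_arm", "data": {
  "series": [
    [[2.2, -4.0, 0, 0, 0, -6, 0], [2.2, -4.0, 0, 0, 0, -6, 0], [2.2, -4.0, 0, 0, 0, -6, 0], [2.2, -4.0, 0, 0, 0, -6, 0], [2.2, -4.0, 0, 0, 0, -6, 0]]
  ]
}}

```text
clock: 1.3
eef_pos: [0.3257, 0.2505, 0.193]
tool_rot: [0.469, 0.883, 0.002, 0.001]
ft_force: [0.3, 0.2, 0.3]
grip_width: 0.0122
```

>>> {"op": "move_arm", "data": {
  "series": [
    [[2.2, -4.0, 0, 0, 0, -6, 0], [2.2, -4.0, 0, 0, 0, -6, 0], [2.2, -4.0, 0, 0, 0, -6, 0], [2.2, -4.0, 0, 0, 0, -6, 0], [0, 0, 0, 0, 0, 0, 0]]
  ]
}}

```text
clock: 1.8
eef_pos: [0.4186, 0.0794, 0.1944]
tool_rot: [0.652, 0.758, 0.003, 0.003]
ft_force: [-0.4, 0.6, -0.0]
grip_width: 0.0
```

>>> {"op": "move_arm", "data": {
  "series": [
    [[2.2, -4.2, -1.5, 0, 0, 0, 0], [2.1, -4.0, -1.5, 0, 0, 0, 0], [0, 0, -1.5, 0, 0, 0, 0], [0, 0, 0, 0, 0, 0, 0], [0, 0, 0, 0, 0, 0, 0]]
  ]
}}

```text
clock: 2.3
eef_pos: [0.4621, -0.0007, 0.1507]
tool_rot: [0.651, 0.759, 0.005, 0.004]
ft_force: [0.1, -0.6, 0.8]
grip_width: -0.0002
```

Run:
```python
from h import *
st(); snap('scene','scene1'); p,d=snap('wrist','wrist1'); 
im=cv2.imread('pics/scene1.png')[130:330,210:420];cv2.imwrite('pics/sc1.png',cv2.resize(im,None,fx=3,fy=3,interpolation=2))
print(np.round(bot.get_obs()['joint_pos'],3))
```

```text
t 2.3 p [ 0.4621 -0.0007  0.1507] q [0.651 0.759 0.005 0.004] F [ 0.1 -0.6  0.8] g -0.0002
[-0.003  0.179 -0.187  1.192  0.003  1.415]
```

View pics/sc1.png

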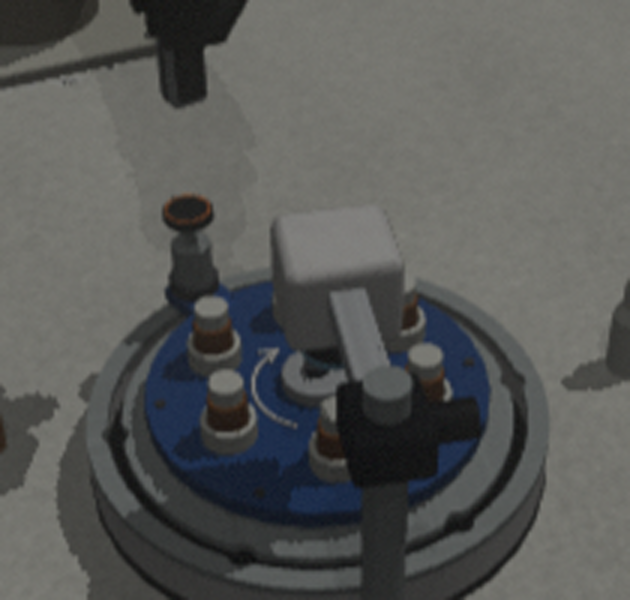

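View pics/wrist1.png

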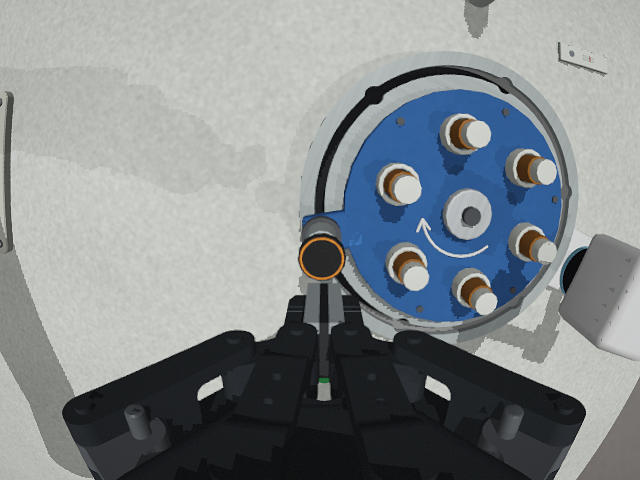

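```bash
cat >> h.py <<'E'
from scipy.spatial.transform import Rotation as R
def wp2w(u,v,z,o):
    i=bot.camera_info('wrist');f=240/np.tan(np.radians(i['vfov']/2))
    a,b=u-i['cx'],v-i['cy'];r=np.hypot(a,b);th=r/f
    d=np.array([np.sin(th)*a/r,np.sin(th)*b/r,np.cos(th)])
    T=i['tool_from_camera'];Rt=R.from_quat(o['tool_rot']).as_matrix()
    c=o['eef_pos']+Rt@T[:3,3];w=Rt@T[:3,:3]@d;return c+w*(z-c[2])/w[2]
E
python3 - <<'E'
from h import *
o=bot.get_obs()
print('button',wp2w(322,258,.116,o)); print('hub',wp2w(470,215,.063,o))
for h in [(374,95),(505,85),(567,190)]: 
  w=wp2w(*h,.04,o); print(w,np.linalg.norm(w[:2]-[.5717,.0316]))
E
```

```text
button [ 0.46267621 -0.00429457  0.116     ]
hub [0.57517474 0.02989262 0.063     ]
[0.48699664 0.10799142 0.04      ] 0.11406273768410793
[0.59667929 0.14326538 0.04      ] 0.11442518113914425
[0.68328951 0.06806553 0.04      ] 0.11739656467727415
```

>>> {"op": "move_arm", "data": {
  "series": [
    [[0, -0.3, -1.5, 0, 0, 0, 0], [0, 0, -1.2, 0, 0, 0, 0], [0, 0, -0.5, 0, 0, 0, 0], [0, 0, -0.3, 0, 0, 0, 0], [0, 0, 0, 0, 0, 0, 0]]
  ]
}}

```text
clock: 2.9
eef_pos: [0.4641, 0.0011, 0.1197]
tool_rot: [0.647, 0.762, 0.009, 0.007]
ft_force: [0.7, 0.0, -0.1]
grip_width: 0.0002
```

```bash
cat >> h.py <<'E'
def corr(yaw=None):
    o=bot.get_obs();r=R.from_quat(o['tool_rot']);q=o['tool_rot'].copy() if hasattr(o['tool_rot'],'copy') else np.array(o['tool_rot'])
    q=np.array(q);a=np.degrees(np.arctan2(q[1],q[0]));b=np.radians(a if yaw is None else yaw)
    d=R.from_quat([np.cos(b),np.sin(b),0,0]);print('ang',a,'rotvec deg',np.round(np.degrees((d*r.inv()).as_rotvec()),2))
E
python3 - <<'E'
from h import *
st();corr()
E
```

```text
t 2.9 p [0.4641 0.0011 0.1197] q [0.647 0.762 0.009 0.007] F [ 0.7  0.  -0.1] g 0.0002
ang 49.643845484885816 rotvec deg [-0.22  1.25 -0.  ]
```

>>> {"op": "move_arm", "data": {
  "series": [
    [[-0.1, -0.3, 0, -0.2, 1.2, 0, 0], [-0.1, -0.2, 0, 0, 0, 0, 0], [0, 0, 0, 0, 0, 0, 0], [0, 0, 0, 0, 0, 0, 0], [0, 0, 0, 0, 0, 0, 0]]
  ]
}}

```text
clock: 3.4
eef_pos: [0.4635, -0.004, 0.1217]
tool_rot: [0.647, 0.762, 0.001, 0.001]
ft_force: [-0.5, -0.2, -0.5]
grip_width: 0.0001
```

Run:
```python
from h import *
st();corr()
```

```text
t 3.4 p [ 0.4635 -0.004   0.1217] q [0.647 0.762 0.001 0.001] F [-0.5 -0.2 -0.5] g 0.0001
ang 49.660350607289814 rotvec deg [0.   0.14 0.  ]
```

Well centred. Now press in small steps.

>>> {"op": "move_arm", "data": {
  "series": [
    [[-0.1, 0, -0.4, 0, 0, 0, 0], [0, 0, -0.3, 0, 0, 0, 0], [0, 0, -0.3, 0, 0, 0, 0], [0, 0, -0.3, 0, 0, 0, 0], [0, 0, -0.3, 0, 0, 0, 0]]
  ]
}}

```text
clock: 3.9
eef_pos: [0.4623, -0.0042, 0.1045]
tool_rot: [0.647, 0.762, 0.001, 0.001]
ft_force: [0.0, 0.3, -0.3]
grip_width: 0.0
```

Run:
```python
from h import *
st();corr()
```

```text
t 3.9 p [ 0.4623 -0.0042  0.1045] q [0.647 0.762 0.001 0.001] F [ 0.   0.3 -0.3] g 0.0
ang 49.65185873752952 rotvec deg [-0.    0.15  0.  ]
```

Run:
```python
from h import *
snap('scene','scene2'); p,d=snap('wrist','wrist2');st()
im=cv2.imread('pics/scene2.png')[130:330,210:420];a=cv2.resize(im,None,fx=3,fy=3,interpolation=2)
cv2.imwrite('pics/sc2.png',a)
```

```text
t 4.0 p [ 0.4619 -0.0041  0.1042] q [0.647 0.762 0.001 0.001] F [0.2 0.7 0.7] g 0.0001
```

View pics/sc2.png

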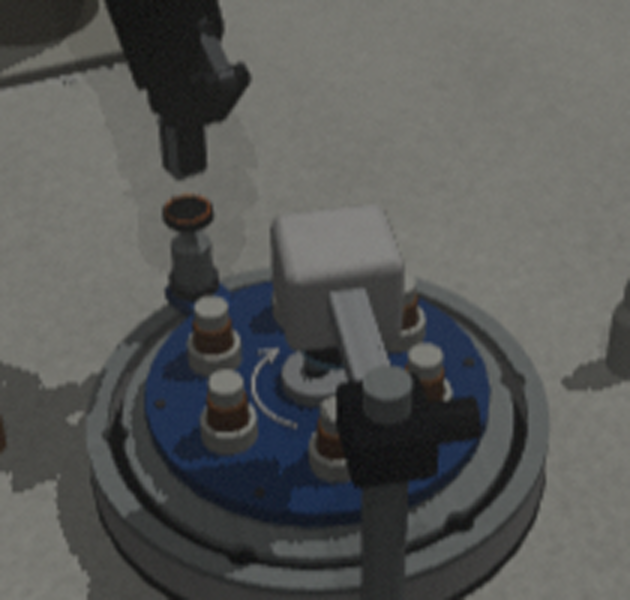

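View pics/wrist2.png

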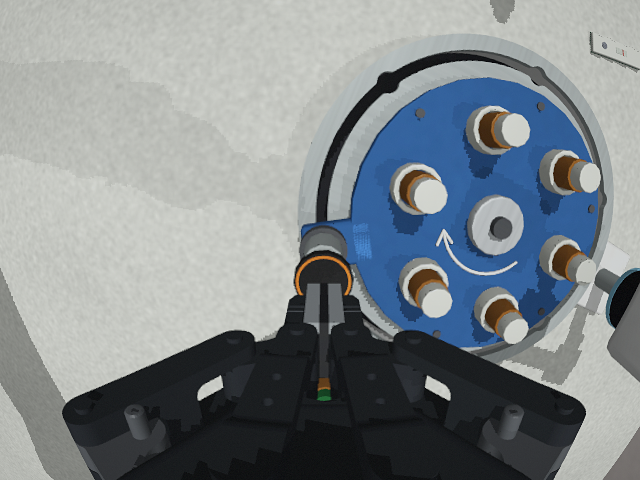

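Run:
```python
from h import *
for z in (.104,.116,.137,.1507): print(z,w2p('scene',[.462,-.004,z]), (w2p('scene',[.462,-.004,z])-[210,130])*3)
p,d=bot.camera('scene')
print(np.round(d[180:206:2,266:280:2],3))
i=bot.camera_info('scene');f=240/np.tan(np.radians(i['vfov']/2))
for (u,v) in [(271,180),(272,186),(272,188),(273,200)]:
  z=d[v,u];print(u,v,i['cam_to_world']@[(u-i['cx'])/f*z,(v-i['cy'])/f*z,z,1])
```

```text
0.104 [273.66640211 204.51301502] [190.99920632 223.53904507]
0.116 [273.17418616 199.00730978] [189.52255849 207.02192935]
0.137 [272.2907112  189.12515776] [186.87213359 177.37547327]
0.1507 [271.6986344  182.50245411] [185.0959032  157.50736232]
[[0.814 0.814 0.806 0.809 0.808 0.815 0.812]
 [0.817 0.815 0.814 0.811 0.819 0.815 0.816]
 [0.823 0.821 0.813 0.814 0.817 0.818 0.823]
 [0.822 0.821 0.818 0.815 0.819 0.83  1.079]
 [1.074 0.822 0.826 0.826 1.078 1.075 1.074]
 [1.072 1.07  1.071 1.072 1.068 1.073 1.07 ]
 [1.065 1.069 1.064 1.065 1.06  1.064 1.066]
 [1.058 1.058 1.062 0.864 1.063 1.054 1.06 ]
 [0.856 0.855 0.857 0.856 0.855 0.857 0.859]
 [0.854 0.851 0.851 0.852 0.851 0.85  0.851]
 [0.845 0.846 0.844 0.846 0.845 0.846 0.845]
 [0.841 0.845 0.84  0.842 0.842 0.845 0.844]
 [0.842 0.841 0.841 0.839 0.841 0.842 0.848]]
271 180 [ 0.47636332 -0.0088655   0.16602935  1.        ]
272 186 [ 0.47696291 -0.00824359  0.15420687  1.        ]
272 188 [ 0.46998266 -0.00658559  0.14520043  1.        ]
273 200 [ 0.46592273 -0.0055786   0.11697218  1.        ]
```

Run:
```python
from h import *
o=st()
p,d=bot.camera('wrist')
i=bot.camera_info('wrist');f=240/np.tan(np.radians(i['vfov']/2));T=i['tool_from_camera']
q=np.linalg.inv(T)@[0,0,0,1];th=np.arctan2(np.hypot(q[0],q[1]),q[2]);print('TCP in cam',q,'px',i['cx']+f*th*q[0]/np.hypot(q[0],q[1]),i['cy']+f*th*q[1]/np.hypot(q[0],q[1]))
print(np.round(d[260:330:5,306:344:4],3))
for (u,v) in [(312,290),(336,290),(312,300),(323,275),(323,265)]:
    a,b=u-i['cx'],v-i['cy'];r=np.hypot(a,b);t=r/f;z=d[v,u]
    c=np.array([np.tan(t)*a/r*z,np.tan(t)*b/r*z,z,1]);t_=(T@c)[:3]
    print(u,v,'tool',np.round(t_,4),'world',np.round(o['eef_pos']+R.from_quat(o['tool_rot']).apply(t_),4))
a=cv2.imread('pics/wrist2.png')[230:430,220:430];cv2.imwrite('pics/w2c.png',cv2.resize(a,None,fx=3,fy=3,interpolation=2))
print(np.round(o['joint_pos'],3),o['tau'])
```

```text
t 4.05 p [ 0.4621 -0.0042  0.1045] q [0.647 0.762 0.001 0.001] F [-0.1  0.7 -0.9] g 0.0001
TCP in cam [-4.76138040e-04  1.68699858e-02  1.92618515e-01  1.00000000e+00] px 322.66694082946657 271.6818826993205
[[0.179 0.178 0.178 0.179 0.179 0.179 0.177 0.179 0.178 0.178]
 [0.179 0.18  0.179 0.179 0.177 0.179 0.178 0.179 0.179 0.179]
 [0.179 0.18  0.179 0.18  0.178 0.179 0.179 0.179 0.18  0.179]
 [0.181 0.181 0.18  0.179 0.18  0.179 0.18  0.181 0.18  0.181]
 [0.18  0.181 0.18  0.181 0.181 0.181 0.18  0.18  0.181 0.18 ]
 [0.182 0.148 0.147 0.147 0.147 0.146 0.146 0.147 0.147 0.182]
 [0.141 0.14  0.142 0.142 0.141 0.142 0.141 0.141 0.142 0.182]
 [0.137 0.137 0.138 0.138 0.138 0.138 0.137 0.137 0.138 0.147]
 [0.133 0.132 0.133 0.133 0.133 0.134 0.132 0.132 0.133 0.133]
 [0.13  0.131 0.13  0.13  0.13  0.129 0.13  0.129 0.13  0.13 ]
 [0.124 0.125 0.125 0.125 0.125 0.126 0.126 0.125 0.125 0.124]
 [0.121 0.122 0.121 0.121 0.121 0.121 0.121 0.121 0.122 0.12 ]
 [0.118 0.118 0.119 0.118 0.118 0.118 0.118 0.118 0.118 0.117]
 [0.113 0.114 0.117 0.117 0.117 0.117 0.117 0.115 0.112 0.111]]
312 290 tool [ 0.0116 -0.0039 -0.0511] world [0.4563 0.0067 0.1556]
336 290 tool [ 0.0114  0.0053 -0.0504] world [0.4654 0.0079 0.155 ]
312 300 tool [ 0.0105 -0.0037 -0.0578] world [0.4566 0.0056 0.1623]
323 275 tool [ 0.0028  0.0002 -0.0121] world [ 0.4618 -0.0014  0.1166]
323 265 tool [ 0.008   0.0002 -0.0122] world [0.461  0.0038 0.1168]
[-0.009  0.226 -0.255  1.087  0.     1.399] [-1.49364052e-03 -3.42744577e+01  2.30393708e+01 -4.34920157e-02
  1.79128648e-06  4.63392098e-06]
```

View pics/w2c.png

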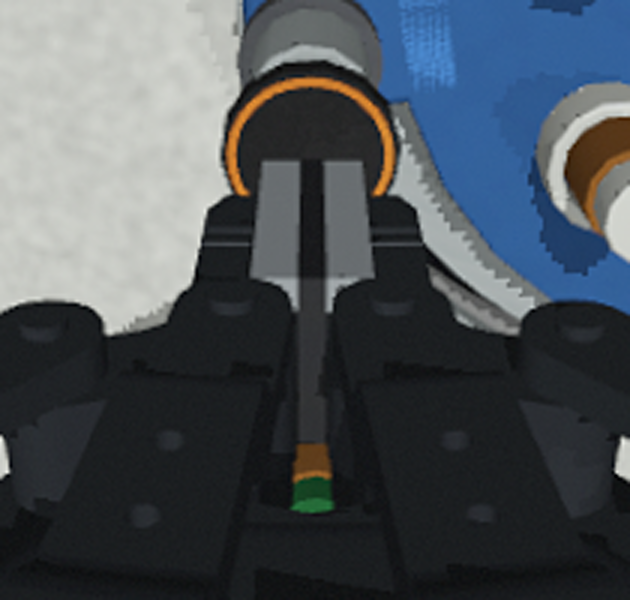

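>>> {"op": "move_arm", "data": {
  "series": [
    [[0, 0, -0.8, 0, 0, 0, 0], [0, 0, -0.6, 0, 0, 0, 0], [0, 0, -0.4, 0, 0, 0, 0], [0, 0, -0.2, 0, 0, 0, 0], [0, 0, 0, 0, 0, 0, 0]]
  ]
}}

```text
clock: 4.6
eef_pos: [0.4624, -0.0041, 0.0829]
tool_rot: [0.647, 0.762, 0.001, 0.001]
ft_force: [0.8, -0.4, 0.5]
grip_width: -0.0002
```

Run:
```python
from h import *
st();corr(); snap('scene','scene3')
im=cv2.imread('pics/scene3.png')[130:330,210:420];cv2.imwrite('pics/sc3.png',cv2.resize(im,None,fx=3,fy=3,interpolation=2))
```

```text
t 4.6 p [ 0.4624 -0.0041  0.0829] q [0.647 0.762 0.001 0.001] F [ 0.8 -0.4  0.5] g -0.0002
ang 49.652994339237495 rotvec deg [-0.    0.16 -0.  ]
```

View pics/sc3.png

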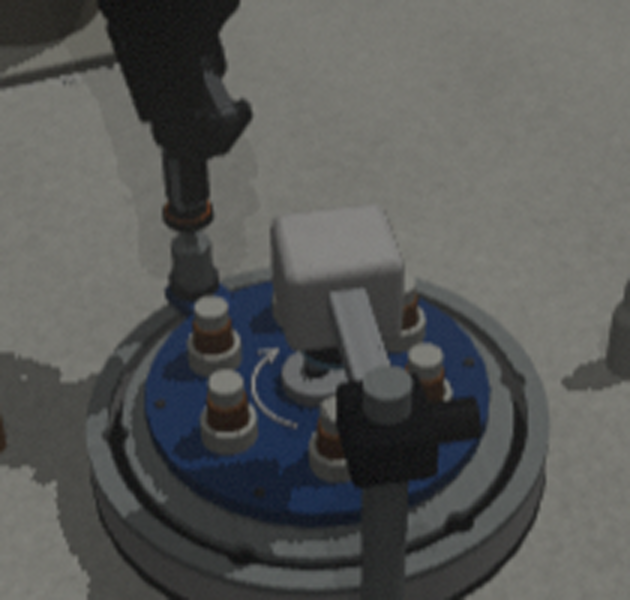

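The fingertips (crop 187,207) are now just over the button. The tip sits about 35 mm above the reported TCP, so I go by contact force from here.

>>> {"op": "move_arm", "data": {
  "series": [
    [[0, 0, -0.3, 0, 0, 0, 0], [0, 0, -0.3, 0, 0, 0, 0], [0, 0, -0.2, 0, 0, 0, 0], [0, 0, -0.2, 0, 0, 0, 0], [0, 0, -0.2, 0, 0, 0, 0]]
  ]
}}

```text
clock: 5.15
eef_pos: [0.4631, -0.0042, 0.0723]
tool_rot: [0.647, 0.762, 0.002, 0.002]
ft_force: [-3.0, 0.3, 5.7]
grip_width: -0.0001
```

>>> {"op": "move_arm", "data": {
  "series": [
    [[0, 0, -0.2, 0, 0, 0, 0], [0, 0, -0.2, 0, 0, 0, 0], [0, 0, -0.2, 0, 0, 0, 0], [0, 0, -0.2, 0, 0, 0, 0], [0, 0, -0.2, 0, 0, 0, 0]]
  ]
}}

```text
clock: 5.65
eef_pos: [0.4637, -0.0049, 0.0664]
tool_rot: [0.648, 0.762, 0.002, 0.004]
ft_force: [-7.0, -0.8, 22.8]
grip_width: -0.0
```

Run:
```python
from h import *
st();corr(); snap('scene','scene4'); snap('wrist','wrist4')
im=cv2.imread('pics/scene4.png')[130:330,210:420];cv2.imwrite('pics/sc4.png',cv2.resize(im,None,fx=3,fy=3,interpolation=2))
```

```text
t 5.65 p [ 0.4637 -0.0049  0.0664] q [0.648 0.762 0.002 0.004] F [-7.  -0.8 22.8] g -0.0
ang 49.645605618665535 rotvec deg [ 0.1   0.51 -0.  ]
```

View pics/sc4.png

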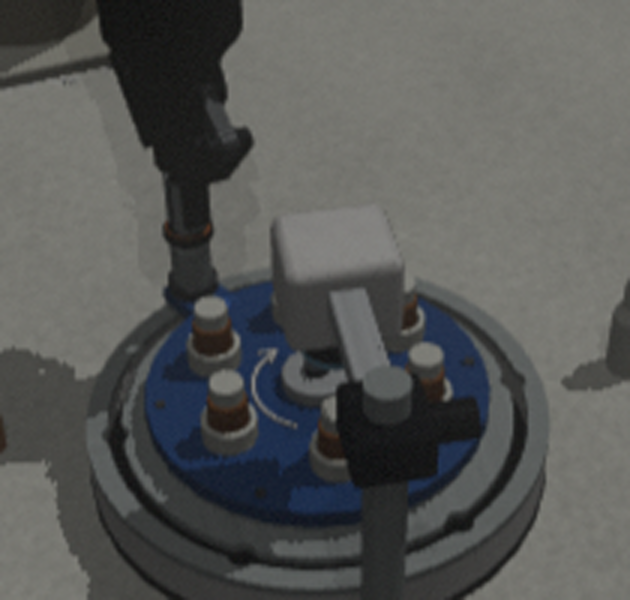

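View pics/wrist4.png

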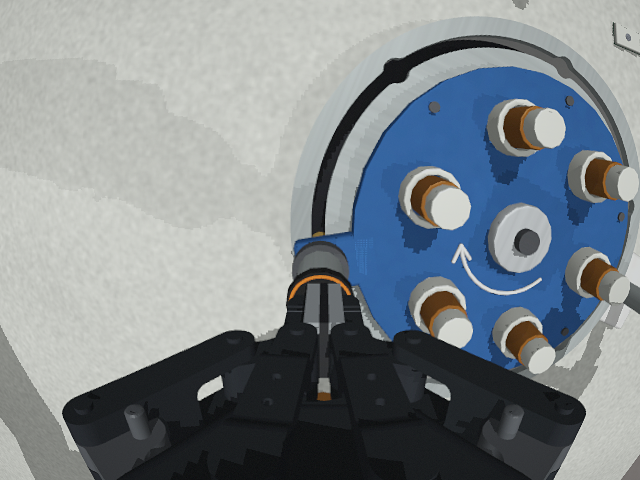

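```bash
cat >> h.py <<'E'
A=np.array([.5722,.0313])
def arc(step,n=5,r=.115,rad_gain=.5):
    o=st();corr();d=o['eef_pos'][:2]-A;a=np.arctan2(d[1],d[0])%(2*np.pi);print('r',np.hypot(*d),'ang',np.degrees(a))
    p=np.array(o['eef_pos'][:2]); r0=np.hypot(*d)
    for k in range(1,n+1):
        b=a-np.radians(step*k);rr=r0+(r-r0)*min(1,rad_gain*k)
        w=A+rr*np.array([np.cos(b),np.sin(b)]);print(np.round((w-p)*100,2));p=w
E
python3 -c "
from h import *
arc(2)"
```

```text
t 5.75 p [ 0.4636 -0.005   0.0665] q [0.648 0.762 0.002 0.004] F [-5.1 -0.8 15.5] g -0.0002
ang 49.64606658233148 rotvec deg [ 0.11  0.52 -0.  ]
r 0.11445444233799748 ang 198.46847182756602
[-0.15  0.37]
[-0.13  0.38]
[-0.09  0.39]
[-0.08  0.39]
[-0.07  0.4 ]
```

>>> {"op": "move_arm", "data": {
  "series": [
    [[-0.1, 0.2, -0.15, 0, 0.4, -1, 0], [-0.12, 0.38, -0.15, 0, 0, -2, 0], [-0.1, 0.39, -0.15, 0, 0, -2, 0], [-0.08, 0.39, -0.15, 0, 0, -2, 0], [-0.07, 0.4, -0.15, 0, 0, -2, 0]]
  ]
}}

```text
clock: 6.25
eef_pos: [0.46, 0.0097, 0.0666]
tool_rot: [0.708, 0.706, -0.0, 0.006]
ft_force: [-4.8, -1.6, 13.4]
grip_width: 0.0001
```

Run:
```python
from h import *
arc(2.5); snap('top','top5'); im=cv2.imread('pics/top5.png')[170:320,250:410];cv2.imwrite('pics/t5.png',cv2.resize(im,None,fx=4,fy=4,interpolation=2))
```

```text
t 6.25 p [0.46   0.0097 0.0666] q [ 0.708  0.706 -0.     0.006] F [-4.8 -1.6 13.4] g 0.0001
ang 44.907056899380535 rotvec deg [0.53 0.46 0.  ]
r 0.11427560473066582 ang 190.90189176358552
[-0.12  0.49]
[-0.1   0.49]
[-0.04  0.5 ]
[-0.02  0.5 ]
[0.  0.5]
```

View pics/t5.png

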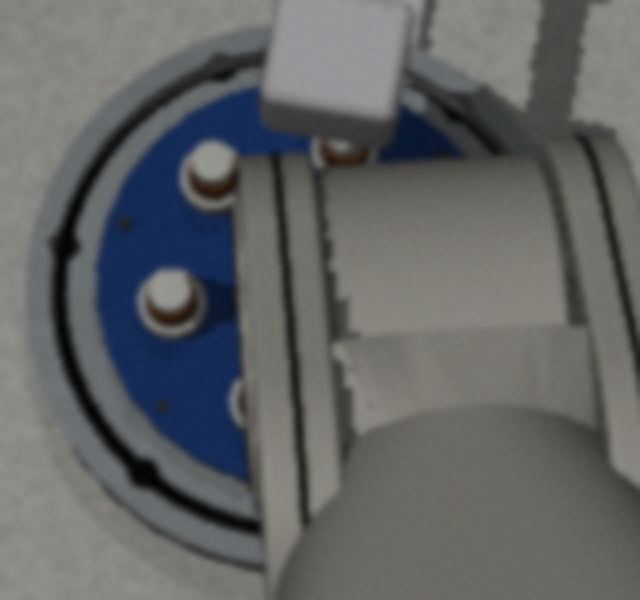

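>>> {"op": "move_arm", "data": {
  "series": [
    [[-0.1, 0.5, -0.15, 0.4, 0.4, -2.5, 0], [-0.08, 0.5, -0.15, 0, 0, -2.5, 0], [-0.04, 0.5, -0.15, 0, 0, -2.5, 0], [-0.02, 0.5, -0.15, 0, 0, -2.5, 0], [0, 0.5, -0.15, 0, 0, -2.5, 0]]
  ]
}}

```text
clock: 6.8
eef_pos: [0.4583, 0.0346, 0.0666]
tool_rot: [0.784, 0.621, 0.001, 0.004]
ft_force: [-4.6, -0.8, 13.2]
grip_width: -0.0
```

Run:
```python
from h import *
arc(2.5); snap('wrist','wrist6');
```

```text
t 6.8 p [0.4583 0.0346 0.0666] q [0.784 0.621 0.001 0.004] F [-4.6 -0.8 13.2] g -0.0
ang 38.36695675629057 rotvec deg [0.27 0.37 0.  ]
r 0.11396485074664833 ang 178.3318885406642
[-0.03  0.5 ]
[-0.   0.5]
[0.07 0.5 ]
[0.09 0.49]
[0.11 0.49]
```

View pics/wrist6.png

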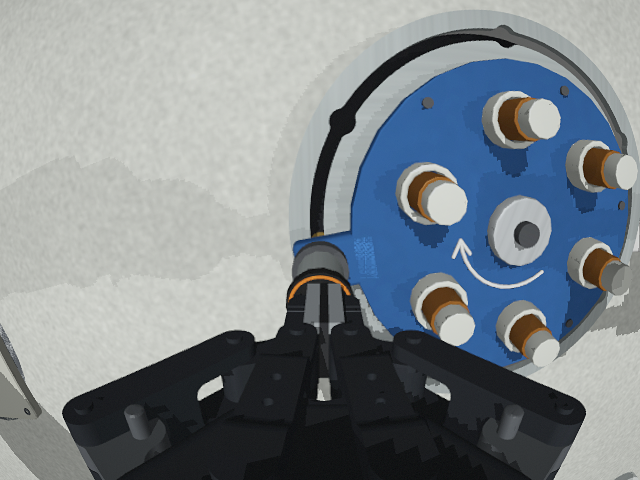

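>>> {"op": "move_arm", "data": {
  "series": [
    [[-0.05, 0.5, -0.15, 0.2, 0.3, -2.5, 0], [0, 0.5, -0.15, 0, 0, -2.5, 0], [0.04, 0.5, -0.15, 0, 0, -2.5, 0], [0.08, 0.5, -0.15, 0, 0, -2.5, 0], [0.1, 0.5, -0.15, 0, 0, -2.5, 0]]
  ]
}}

```text
clock: 7.35
eef_pos: [0.4627, 0.0615, 0.0666]
tool_rot: [0.85, 0.527, 0.004, 0.003]
ft_force: [-3.1, -0.4, 11.3]
grip_width: 0.0001
```

Run:
```python
from h import *
arc(2.5)
```

```text
t 7.35 p [0.4627 0.0615 0.0666] q [0.85  0.527 0.004 0.003] F [-3.1 -0.4 11.3] g 0.0001
ang 31.835845507141276 rotvec deg [ 0.03  0.61 -0.  ]
r 0.11353920928336152 ang 164.58704067419467
[0.07 0.5 ]
[0.1 0.5]
[0.19 0.47]
[0.21 0.46]
[0.23 0.45]
```

>>> {"op": "move_arm", "data": {
  "series": [
    [[0.06, 0.5, -0.2, 0, 0.5, -2.5, 0], [0.1, 0.5, -0.2, 0, 0, -2.5, 0], [0.16, 0.47, -0.2, 0, 0, -2.5, 0], [0.19, 0.44, -0.2, 0, 0, -2.5, 0], [0.18, 0.35, -0.2, 0, 0, -2, 0]]
  ]
}}

```text
clock: 7.85
eef_pos: [0.4741, 0.0876, 0.0666]
tool_rot: [0.902, 0.432, 0.008, 0.002]
ft_force: [-4.1, 0.9, 13.9]
grip_width: -0.0002
```

Run:
```python
from h import *
arc(1.5); snap('wrist','wrist8'); snap('scene','scene8')
im=cv2.imread('pics/scene8.png')[130:330,210:420];cv2.imwrite('pics/sc8.png',cv2.resize(im,None,fx=3,fy=3,interpolation=2))
```

```text
t 7.85 p [0.4741 0.0876 0.0666] q [0.902 0.432 0.008 0.002] F [-4.1  0.9 13.9] g -0.0002
ang 25.591628166391924 rotvec deg [-0.21  0.87  0.  ]
r 0.1130881110812123 ang 150.14857251999882
[0.07 0.3 ]
[0.08 0.3 ]
[0.17 0.25]
[0.17 0.25]
[0.18 0.24]
```

View pics/wrist8.png

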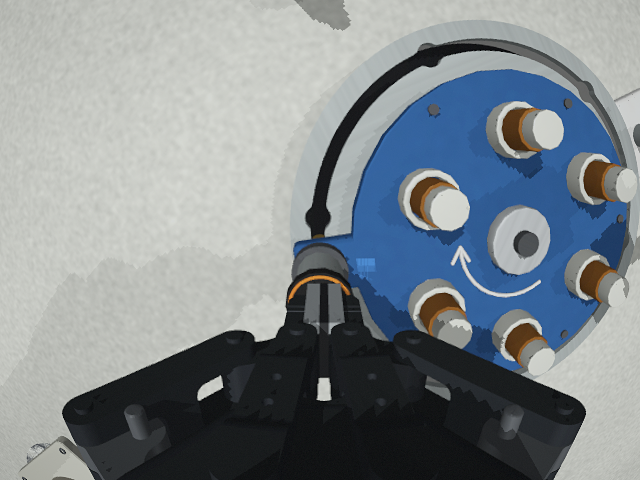

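View pics/sc8.png

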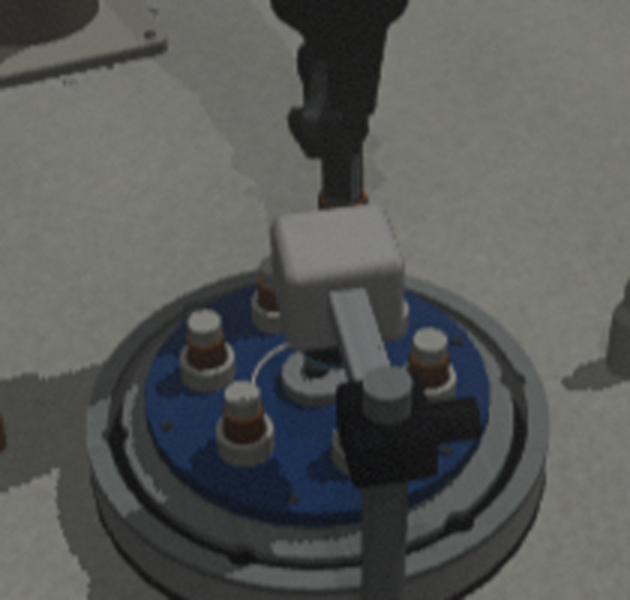

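>>> {"op": "move_arm", "data": {
  "series": [
    [[0.12, 0.34, -0.2, -0.2, 0.8, -2, 0], [0.18, 0.35, -0.2, 0, 0, -2, 0], [0.22, 0.34, -0.2, 0, 0, -2, 0], [0.2, 0.28, -0.2, 0, 0, -2, 0], [0, 0, -0.2, 0, 0, 0, 0]]
  ]
}}

```text
clock: 8.45
eef_pos: [0.4877, 0.106, 0.0666]
tool_rot: [0.93, 0.367, 0.01, -0.001]
ft_force: [-3.2, 1.1, 12.4]
grip_width: 0.0
```

```bash
cat > meas.py <<'E'
from h import *
# compare wrist pictures: ORB/ECC would be overkill; LK-track features on plate, map to world at known heights
def pts(img): return cv2.cvtColor(cv2.imread(img),cv2.COLOR_BGR2GRAY)
E
python3 - <<'E'
from h import *
arc(1); snap('wrist','wrist9');
a=cv2.imread('pics/wrist8.png',0);b=cv2.imread('pics/wrist4.png',0)
E
```

```text
t 8.45 p [0.4877 0.106  0.0666] q [ 0.93   0.367  0.01  -0.001] F [-3.2  1.1 12.4] g 0.0
ang 21.505099384008357 rotvec deg [-0.52  1.01  0.  ]
r 0.11279686065713242 ang 138.53133830348955
[0.05 0.22]
[0.06 0.22]
[0.14 0.14]
[0.14 0.14]
[0.14 0.14]
```

View pics/wrist9.png

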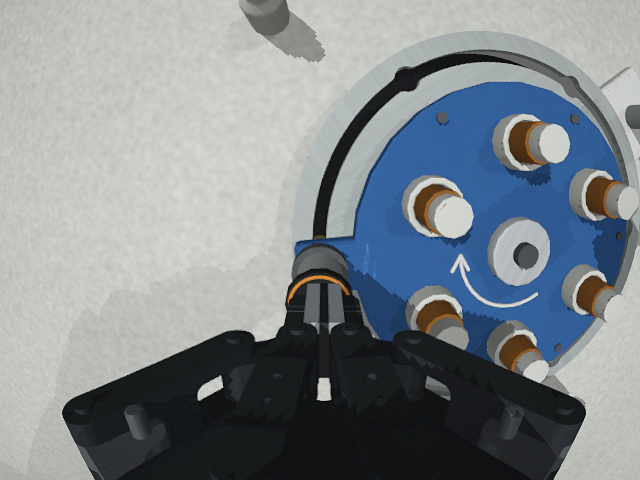

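Run:
```python
from h import *
def spots(f):
    g=cv2.cvtColor(cv2.imread(f'pics/{f}.png'),cv2.COLOR_BGR2HSV); 
    im=cv2.imread(f'pics/{f}.png')
    return im
def refine(im,u,v):
    w=8;c=im[v-w:v+w+1,u-w:u+w+1].astype(float); m=(c[...,0]-c[...,2]); wt=np.clip(np.median(m)*.6-m,0,None)
    yy,xx=np.mgrid[-w:w+1,-w:w+1];wt[np.hypot(xx,yy)>8]=0;return u+(wt*xx).sum()/wt.sum(),v+(wt*yy).sum()/wt.sum()
o4=dict(eef_pos=np.array([.4636,-.005,.0665]),tool_rot=np.array([.648,.762,.002,.004]))
o9=bot.get_obs();o9=dict(eef_pos=np.array(o9['eef_pos']),tool_rot=np.array(o9['tool_rot']))
S4=[(434,107),(569,101),(621,217),(565,331)];S9=[(442,118),(574,119),(619,237),(558,348)]
def W(f,S,o):
    im=spots(f);r=[refine(im,*s) for s in S];print(np.round(r,1));return np.array([wp2w(*p,.058,o)[:2] for p in r])
a=W('wrist4',S4,o4);b=W('wrist9',S9,o9)
print(a,b)
# rigid transform a->b
ac,bc=a-a.mean(0),b-b.mean(0)
th=np.arctan2((ac[:,0]*bc[:,1]-ac[:,1]*bc[:,0]).sum(),(ac*bc).sum());print('turn deg',np.degrees(th))
Rm=np.array([[np.cos(th),-np.sin(th)],[np.sin(th),np.cos(th)]]);print('resid mm',(ac@Rm.T-bc)*1000)
t=b.mean(0)-Rm@a.mean(0);print('centre',np.linalg.solve(np.eye(2)-Rm,t))
```

```text
[[434.  106.8]
 [569.2 100.4]
 [621.9 216.5]
 [565.5 332.3]]
[[441.4 117. ]
 [574.2 118.6]
 [620.2 236.1]
 [559.1 349. ]]
[[ 0.50624251  0.08949988]
 [ 0.59031897  0.11697589]
 [ 0.65737063  0.05803015]
 [ 0.63931568 -0.02954015]] [[ 0.58972088  0.11644508]
 [ 0.65609395  0.05763085]
 [ 0.63909655 -0.03031879]
 [ 0.55411224 -0.05951464]]
turn deg -59.59066563023273
resid mm [[-0.0411185  -0.41176008]
 [-0.16068263 -0.20005688]
 [-0.06009677  0.0853256 ]
 [ 0.2618979   0.52649136]]
centre [0.5711305  0.02990801]
```

Measured turn is 59.6°, within the plunger's 2° window, and each plate screw lines up with where its neighbour was. I'm releasing straight up.

>>> {"op": "move_arm", "data": {
  "series": [
    [[0, 0, 0.3, 0, 0, 0, 0], [0, 0, 0.4, 0, 0, 0, 0], [0, 0, 0.5, 0, 0, 0, 0], [0, 0, 0.6, 0, 0, 0, 0], [0, 0, 0.8, 0, 0, 0, 0]]
  ]
}}

```text
clock: 9.0
eef_pos: [0.4885, 0.1074, 0.095]
tool_rot: [0.93, 0.367, 0.012, -0.002]
ft_force: [0.5, 0.2, -0.3]
grip_width: 0.0001
```

>>> {"op": "move_arm", "data": {
  "series": [
    [[0, 0, 1.5, 0, 0, 0, 0], [0, 0, 2, 0, 0, 0, 0], [0, 0, 2, 0, 0, 0, 0], [0, 0, 2, 0, 0, 0, 0], [0, 0, 1, 0, 0, 0, 0]]
  ]
}}

```text
clock: 9.5
eef_pos: [0.4869, 0.1066, 0.1825]
tool_rot: [0.93, 0.367, 0.009, -0.002]
ft_force: [0.3, 0.5, -0.6]
grip_width: 0.0002
```

Run:
```python
from h import *
st(); snap('wrist','wrist10'); p,d=snap('scene','scene10')
im=cv2.imread('pics/scene10.png')[130:330,210:420];cv2.imwrite('pics/sc10.png',cv2.resize(im,None,fx=3,fy=3,interpolation=2))
```

```text
t 9.5 p [0.4869 0.1066 0.1825] q [ 0.93   0.367  0.009 -0.002] F [ 0.3  0.5 -0.6] g 0.0002
```

View pics/wrist10.png

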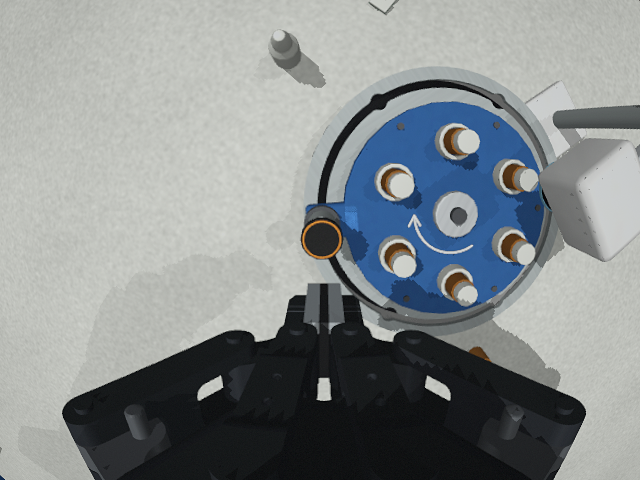

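View pics/sc10.png

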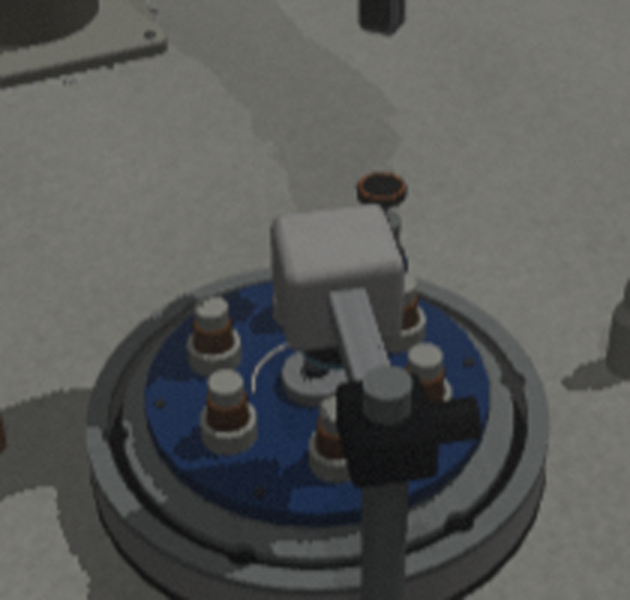

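Run:
```python
from h import *
o=st();p,d=bot.camera('wrist');i=bot.camera_info('wrist');f=240/np.tan(np.radians(i['vfov']/2));T=i['tool_from_camera']
def w(u,v):
    z=np.median(d[v-3:v+4,u-3:u+4]);a,b=u-i['cx'],v-i['cy'];r=np.hypot(a,b);t=r/f
    c=np.array([np.tan(t)*a/r*z,np.tan(t)*b/r*z,z,1]);return o['eef_pos']+R.from_quat(o['tool_rot']).apply((T@c)[:3])
for n,u in dict(button=(321,239),v1=(400,186),v2=(466,141),v3=(525,180),v4=(523,251),v5=(467,293),v6=(404,264),plate=(420,150)).items(): 
  x=w(*u); dd=x[:2]-[.5717,.0312]; print(n,np.round(x,4),'r',round(np.hypot(*dd),4),'ang',round(np.degrees(np.arctan2(dd[1],dd[0])),1))
print(w2p('scene',[.4866,.109,.116]),w2p('scene',[.4866,.109,.107]))
for (u,v) in [(337,192),(337,193)]:
  print(p2w('scene',u,v,.116))
snap('top','top11')
for n in ['spare_vial_mid','dropper_mid','cassette_mid']: print(n,[(np.round(r['at'],4),round(r['confidence'],2)) for r in bot.find_in('top',n)[:1]])
```

```text
t 9.6 p [0.4873 0.1067 0.1821] q [ 0.93   0.367  0.01  -0.002] F [-0.6  0.5  0.6] g 0.0001
button [0.4871 0.1084 0.1166] r 0.1145 ang 137.6
v1 [0.5521 0.0904 0.0984] r 0.0624 ang 108.4
v2 [0.6123 0.0778 0.0983] r 0.0618 ang 48.9
v3 [0.6295 0.0201 0.0986] r 0.0588 ang -10.9
v4 [ 0.5902 -0.0238  0.0986] r 0.0581 ang -71.4
v5 [ 0.5317 -0.0129  0.0984] r 0.0596 ang -132.2
v6 [0.5126 0.0454 0.0986] r 0.0608 ang 166.5
plate [0.5885 0.0904 0.0584] r 0.0615 ang 74.1
[337.98397486 191.30945153] [337.91211431 195.43009036]
[0.48780985 0.10653206 0.116     ]
[0.49056932 0.10527679 0.116     ]
spare_vial_mid []
dropper_mid []
cassette_mid [(array([ 0.5665, -0.0074,  0.0603]), 0.29)]
```

```bash
python3 -c "
from h import *
st();bot.job_done()"
```

```text
t 9.85 p [0.4852 0.1063 0.1793] q [ 0.93   0.367  0.007 -0.002] F [ 0.1  0.2 -0.4] g 0.0005
the job is handed in; nothing more can be done
```

The carousel was indexed one station clockwise and the job was handed in at 9.85 s. My last checks show it locked in the next hole, but `job_done` gives no verdict.

**What I did:** With the fingers shut, I pressed the button down to its stop (about 23 N). I kept it down with about 11–14 N while carrying the carousel round. Before letting go, the plate screws seen by the wrist camera showed a turn of 59.6°. I then lifted straight up.

**Last checks:**
- **Button:** it is up, with its top at 116.6 mm. It sits at 137.6° round the axis, where 137.7° was expected for the next hole.
- **Vials:** all six cap tops measured 98.3–98.6 mm, so all are seated.
- **Robot:** the wrist force was about zero and the fingers were well clear of the button, touching nothing.

**What disagreed or failed:**
- **Fingertip position:** the real fingertips were about 35–40 mm above the reported TCP. My first press at the expected height met nothing, so I went by contact force and pictures instead.
- **Things on the bench:** the final network search did not find the spare vial or the dropper, and gave only a low-confidence false hit for the cassette. The arm never came near them, and the dropper is in its place in the last scene picture. I did not measure the final positions of any of the three.

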